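Lay the grommet box down in its marked place on the locker shelf

ROBOT

A 6-joint arm with a two-finger parallel gripper is mounted at the origin on the work surface. World frame = base frame: x ahead of the robot, y to its left, z up, the work surface at z = 0. Lengths are in m, angles in degrees, forces in N, time in s.
With the tool pointing down it reaches from about 0.325 to 0.85 m from the base axis. Payload 15.5 kg.
Tool frame: the origin (TCP) lies midway between the tips of the shut fingers; the grasp point (between the pads) lies 19 mm behind it; y points along the fingers, x is the direction in which the jaws open and shut, and the axes are right-handed (so a half turn about y gives the same grasp; the last joint's range is limited). The gripper opens to 91 mm and grips with 3 to 60 N. Pads are 32 mm wide; open, the fingers measure 118 mm over their backs; the gripper's body (76 mm by 178 mm) begins 60 mm behind the grasp point.
Start: joints at [-78.467, 28.281, 77.091, -0, 74.628, -5.472], TCP at [0.183, -0.598, 0.214] pointing down, gripper open.
Joint ranges: [-166.48, 166.48], [-47.26, 123.95], [12.59, 153.08], [-70.14, 250.14], [6.76, 159.57], [-176.63, 176.63]. Speed limits (degrees/s): [108.29, 108.29, 147.25, 172.46, 172.46, 172.46].

INTERFACE

Orientations are given as a 3x3 rotation matrix whose columns are the frame's x, y, z axes.
In Python, from bench import ctrl gives the robot as it stands. The module is installed in compiled form; this text tells all that it offers. Calls block until the motion is done:
- ctrl.goto(position, orientation): joint-space move of the TCP to a pose.
- ctrl.move_l(position, vel=0.15, ori=None, contact_N=None): straight line of the TCP; ori=None keeps the orientation; vel is the mean speed in m/s. With contact_N (N) it stops when the force on the tool has changed by that much, and returns True; else False.
- ctrl.movej(angles): joint-space move.
- ctrl.command_gripper(opening): opening from 0.0 (shut) to 1.0 (fully open); the grip force is fixed at half the most; returns when the fingers have stopped.
- ctrl.sleep(seconds).
- ctrl.ik(position, orientation): joint angles nearest the present ones, or None.
- ctrl.read_camera(name): name is "scene" or "side" or "wrist"; returns the picture (400x640x3 uint8, blue, green, red); there is no depth.
- ctrl.camera_params(name): a dict with "fx", "fy", "cx", "cy" (pixels), "pose" (4x4, takes a point from camera to world coordinates); the wrist camera has in their place "T_tool_cam" (4x4, takes a point from camera to tool coordinates, whose origin is the TCP and whose axes are the tool frame's). Camera axes: x right, y up, looking along -z (the intrinsics and any distortion apply to the point x, -y, -z); pixel columns grow to the right and rows downward; lengths in m; the calibration is good to about 2 mm. The wrist camera is an equidistant fisheye: a pixel r from the principal point sees the ray r / f radians off the axis. A picture is of the moment at which its call begins: read the wrist's pose just before it. camera_params takes no time and is no camera call.
A pose or a line that the arm cannot do raises ctrl.MotionError and nothing moves.
- ctrl.sign_off(): hands the job in, once; it reports no verdict.
Readings, each from a call of its own:
- ctrl.current_t(): time.
- ctrl.current_q(): joint angles.
- ctrl.current_dq(): joint speeds.
- ctrl.current_effort(): joint torques, N m.
- ctrl.current_tool_pos(): TCP position.
- ctrl.current_eef_rot(): TCP orientation.
- ctrl.current_contact_force(): force on the tool from outside, world axes, zero at the start.
- ctrl.current_wrist_torque(): the same for the moment, N m.
- ctrl.current_grip_width(): opening from 0.0 (shut) to 1.0 (fully open).
Only numpy, scipy, OpenCV 4.12 (cv2) and the standard library are available. Lean on these libraries where they do the work, as an engineer would, in place of code of your own. Each camera call takes 0.05 s, during which the arm holds its last target.

TASK

The grommet box stands too tall for the locker: push it over from high up so that it falls flat towards the yellow marked place, then slide it along the shelf until its red lid end rests squarely against the steel stop lip at the end of the yellow place. The whole box should finally lie flat inside the yellow place. Only push it, never lift it, and leave all the other things as they are.

Things in the scene. Friction and masses are not known exactly. Their poses are not given: they have to be found in the camera images.
- box_center (a point): centre of the plastic grommet box: white with a red clip-on lid at its top end. 80 mm wide (its x), 40 mm thick (its y), 120 mm tall (its z, from the base to the lid); about 0.1 to 0.2 kg. At the start it stands on its base on the shelf between the two coloured places, broad faces (normal to its y) towards the two places, turned at most about 7 degrees from square to the shelf. It is rigid and its lid stays shut. Pushed high it tips about its lower edge and falls flat.
- box_lid (a point): centre of the box's lid end face, 60 mm from the centre along the box's z; axes as the box
- box_edge_a (a point): middle of the lower edge of one broad face (box frame: y = -20 mm at the base)
- box_edge_b (a point): middle of the lower edge of the other broad face (box frame: y = +20 mm at the base)
- grommet_box: the grommet box itself; origin at the centre of its base, axes as for its centre
- shelf: fixed grey steel shelf plate on the table, 20 mm thick; origin on its underside (at table height) midway between the two coloured places. It spans -90 to +170 mm along its x and +-200 mm along its y; its y runs along the row: place, box, place. At each y end stands a steel stop lip, 15 mm high above the plate, 150 mm long in x, its inner face 185 mm from the origin.
- yellow_place: flat yellow rectangle painted on the shelf top, 136 mm (its x) by 160 mm (its y), no height; origin at its middle, axes parallel to the shelf's. It lies on the +y or the -y side of the shelf's origin, its middle 105 mm from it, and reaches out to the stop lip on that side (from 25 to 185 mm from the origin).
- blue_place: the same in blue on the opposite side, with a shuttlecock standing on it
- shuttle_a: nylon shuttlecock, white skirt down and cork up, 85 mm tall, 66 mm wide at the foot, standing on the blue place; origin at the centre of its underside; leave alone
- shuttle_b: a second such shuttlecock, 85 mm tall, 66 mm wide, standing on the table off to the right (-y); origin at the centre of its underside; leave alone
- cup: white ceramic cup, 70 mm tall, 66 mm wide, on the back strip of the shelf near its left or right end; origin at the centre of its underside; leave alone
- tape_roll: black roll of grip tape, 28 mm tall, 48 mm wide, on the back strip of the shelf near the other end; origin at the centre of its underside; leave alone
- tube: yellow shuttle tube with a black twist cap, standing, 215 mm tall, 70 mm wide, on the table, back left; origin at the centre of its underside; leave alone
- string_reel: orange and black string reel lying flat, 38 mm tall, 90 mm wide, on the table to the left; origin at the centre of its underside; leave alone
- carton: brown cardboard carton, 70 x 100 mm, 50 mm tall, on the table, back right; origin at the centre of its underside; leave alone
Mind the look-alikes: they are no part of the job. What is shaped like the grommet_box but pink or purple is not meant.

How it is judged (in metres and radians):
On the way:
1. the box has been toppled flat onto a broad face, lid end pointing outwards over the yellow place (height (world z) of box_center below 0.045 m and angle between box_center's own z axis and vertical above 1.48 rad and (angle between box_center's own y axis and vertical below 0.12 rad or angle between box_center's own y axis and vertical above 3.02 rad) and ((y of yellow_place in the frame of shelf above 0 m and y of box_lid in the frame of shelf above 0.075 m) or (y of yellow_place in the frame of shelf below 0 m and y of box_lid in the frame of shelf below -0.075 m))), for 0.2 s.
At the end, for the whole second after the job is handed in: The box lies flat on a broad face, within 28 mm of the yellow place's middle line (so inside it), its long axis within 0.13 rad of the shelf's y, its lid end within 6 mm of the stop lip on the yellow side, at rest (height (world z) of box_center below 0.045 m and angle between box_center's own z axis and vertical above 1.48 rad and (angle between box_center's own y axis and vertical below 0.12 rad or angle between box_center's own y axis and vertical above 3.02 rad) and x of box_center in the frame of yellow_place between -0.028 and 0.028 m and angle between the z axis of box_center and the y axis of shelf, either way round below 0.13 rad and ((y of yellow_place in the frame of shelf above 0 m and y of box_lid in the frame of shelf above 0.179 m) or (y of yellow_place in the frame of shelf below 0 m and y of box_lid in the frame of shelf below -0.179 m)) and linear speed of grommet_box below 0.02 m/s and angular speed of grommet_box below 0.2 rad/s); the robot touches nothing.
It fails at once if the box is lifted off the shelf (or thrown onto its narrow side): both lower edges more than 15 mm above the shelf top (height (world z) of each of box_edge_a, box_edge_b above 0.035 m).
It fails at once if another thing was moved more than 20 mm (distance of any of shuttle_a, shuttle_b, cup, tape_roll, tube, string_reel, carton from where it was at the start of the episode above 0.02 m).
It fails at once if another thing was tipped (angle between any of shuttle_a, shuttle_b, cup, tape_roll, tube, string_reel, carton's own z axis and vertical above 0.3 rad).
It also fails if it takes over 40 s, if anything falls off the work surface, if the arm or the gripper's body presses on something with over 40 N, if the wrist force passes 120 N, or if a joint passes its speed limit or range.

## Working session

There is one attempt and no reset: what is moved stays moved. The work goes in short steps, each a Python script; the robot and the scene stay as the last script left them, time stands still between calls to the robot, and variables do not carry over. Pictures are saved under pics/ and viewed, and the job is handed in when it is done.

```bash
mkdir -p pics; ls
python3 - <<'E'
from bench import ctrl
import cv2,numpy as np
for n in ["scene","side","wrist"]:
    im=ctrl.read_camera(n); cv2.imwrite(f"pics/{n}0.png",im)
    p=ctrl.camera_params(n); print(n,{k:np.round(v,4).tolist() if not isinstance(v,str) else v for k,v in p.items()})
print(ctrl.current_t(),ctrl.current_tool_pos(),ctrl.current_eef_rot())
E
```

```text
pics
scene {'fx': 438.2467, 'fy': 438.2467, 'cx': 315.4605, 'cy': 198.9993, 'pose': [[-0.7902, -0.5251, 0.3161, 0.9547], [0.6129, -0.6729, 0.4142, 0.5057], [-0.0048, 0.521, 0.8535, 1.1197], [0.0, 0.0, 0.0, 1.0]]}
side {'fx': 449.6413, 'fy': 449.6413, 'cx': 324.2069, 'cy': 202.349, 'pose': [[-0.9306, 0.2052, -0.3031, 0.1387], [-0.3657, -0.4845, 0.7947, 1.1314], [0.0163, 0.8504, 0.5259, 0.8577], [0.0, 0.0, 0.0, 1.0]]}
wrist {'fx': 309.7069, 'fy': 309.7069, 'cx': 320.2077, 'cy': 200.3079, 'T_tool_cam': [[1.0, -0.0, -0.0009, 0.0003], [-0.0008, 0.2734, -0.9619, -0.1707], [0.0003, 0.9619, 0.2734, 0.0778], [0.0, 0.0, 0.0, 1.0]]}
0.15 [ 0.18271824 -0.59737713  0.21349182] [[ 2.92461047e-01 -2.08528593e-04  9.56277414e-01]
 [-9.56276981e-01  9.12299243e-04  2.92461113e-01]
 [-9.33397665e-04 -9.99999562e-01  6.74008983e-05]]
```

View pics/scene0.png

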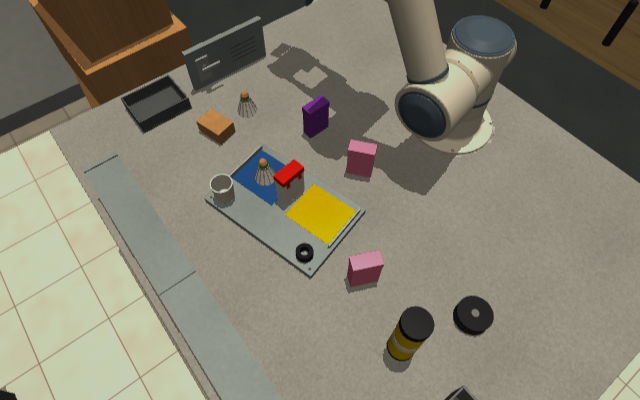

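View pics/side0.png

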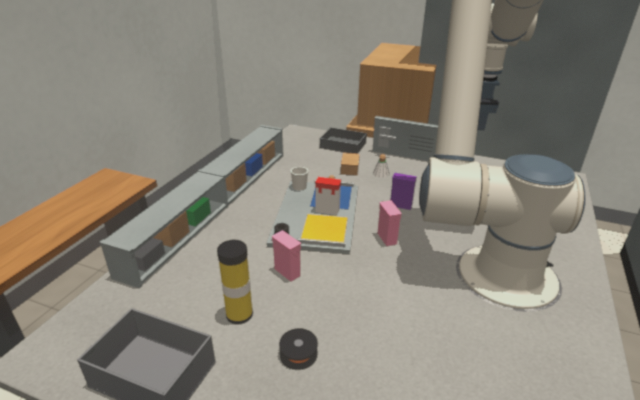

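View pics/wrist0.png

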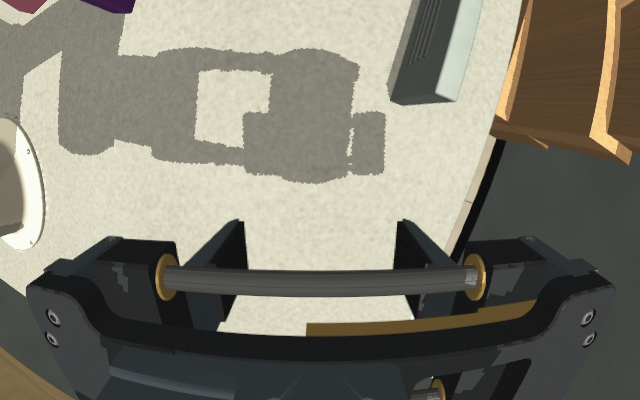

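The target box (white with a red lid) is at about scene (289,180) and side (328,197). The look-alikes are pink at scene (362,158) and (365,268), and purple at (316,117). I choose the white and red one, on the shelf between the yellow and blue places. Next I'll check a close crop and measure.

```bash
cat > h.py <<'E'
import cv2,numpy as np
from bench import ctrl
def ray(n,uv):
    p=ctrl.camera_params(n);T=np.array(p["pose"])
    uv=np.atleast_2d(uv).astype(float)
    d=np.c_[(uv[:,0]-p["cx"])/p["fx"],-(uv[:,1]-p["cy"])/p["fy"],-np.ones(len(uv))]
    return T[:3,3],d@T[:3,:3].T
def onz(n,uv,z):
    o,d=ray(n,uv); return o+d*((z-o[2])/d[:,2])[:,None]
def hsvmask(im,ranges,roi=None):
    h=cv2.cvtColor(im,cv2.COLOR_BGR2HSV);m=np.zeros(h.shape[:2],np.uint8)
    for lo,hi in ranges:m|=cv2.inRange(h,np.array(lo),np.array(hi))
    if roi:
        k=np.zeros_like(m);x0,y0,x1,y1=roi;k[y0:y1,x0:x1]=255;m&=k
    return m
def big(m):
    c,_=cv2.findContours(m,cv2.RETR_EXTERNAL,cv2.CHAIN_APPROX_NONE)
    return max(c,key=cv2.contourArea)
RED=[((0,150,60),(7,255,255)),((173,150,60),(180,255,255))]
YEL=[((20,150,90),(35,255,255))]
BLU=[((100,120,40),(125,255,255))]
def proj(n,P):
    p=ctrl.camera_params(n);T=np.linalg.inv(np.array(p["pose"]));q=np.atleast_2d(P)@T[:3,:3].T+T[:3,3]
    return np.c_[p["cx"]-p["fx"]*q[:,0]/q[:,2],p["cy"]+p["fy"]*q[:,1]/q[:,2]]
E
python3 - <<'E'
from h import *
s=cv2.imread("pics/scene0.png");d=cv2.imread("pics/side0.png")
np.set_printoptions(precision=4,suppress=True)
for n,im,roi in [("scene",s,(200,130,370,280)),("side",d,(260,170,370,260))]:
    c=big(hsvmask(im,YEL,roi)).reshape(-1,2)
    P=onz(n,c,0.02)[:,:2].astype(np.float32)
    r=cv2.minAreaRect(P*1000);print(n,"yellow",r, cv2.boxPoints(r).tolist())
    m=hsvmask(im,RED,roi); c=big(m).reshape(-1,2)
    P=onz(n,c,0.14)[:,:2].astype(np.float32);r=cv2.minAreaRect(P*1000);print("red",r,cv2.boundingRect(c))
a=cv2.resize(s[140:280,200:370],None,fx=4,fy=4,interpolation=cv2.INTER_CUBIC);cv2.imwrite("pics/c1.png",a)
a=cv2.resize(d[160:260,260:370],None,fx=6,fy=6,interpolation=cv2.INTER_CUBIC);cv2.imwrite("pics/c2.png",a)
E
```

```text
scene yellow ((564.7507934570312, 15.869453430175781), (135.16795349121094, 156.28750610351562), 14.447001457214355) [[479.8082275390625, 74.68106842041016], [518.799560546875, -76.6644515991211], [649.693359375, -42.942161560058594], [610.7020263671875, 108.40335845947266]]
red ((597.48779296875, -76.3155517578125), (85.58418273925781, 58.78678512573242), 6.8072404861450195) (274, 159, 30, 30)
side yellow ((564.7493286132812, 6.633415222167969), (130.93109130859375, 135.30531311035156), 14.566873550415039) [[484.37286376953125, 55.64613342285156], [518.4035034179688, -75.30975341796875], [645.1257934570312, -42.379302978515625], [611.0951538085938, 88.57658386230469]]
red ((586.9974975585938, -62.53187942504883), (77.77429962158203, 89.24464416503906), 6.248053550720215) (316, 177, 24, 16)
```

View pics/c1.png

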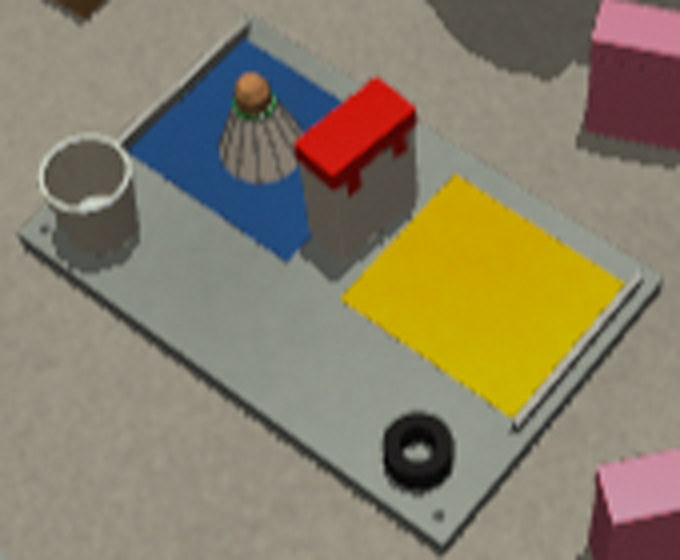

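View pics/c2.png

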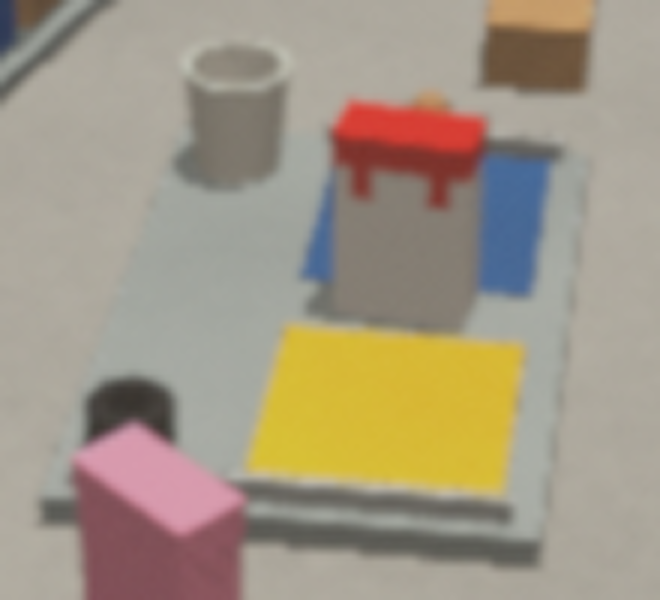

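The crops confirm the choice: a white body with a red clip lid, between the blue place (with a shuttlecock) and the yellow place. The lid's top corners are near scene (274,177), (294,159), (303,168) and (283,186). The yellow place is on the +y side. Next I'll measure the box frame and the clearances.

Run:
```python
from h import *
np.set_printoptions(precision=4,suppress=True)
s=cv2.imread("pics/scene0.png");d=cv2.imread("pics/side0.png")
th=np.radians(14.5);ex=np.array([np.cos(th),np.sin(th)]);ey=np.array([-np.sin(th),np.cos(th)])
O=np.array([.583,-.0593])-.025*ey;print("O",O)
def sh(P): P=np.atleast_2d(P)[:,:2]-O; return np.c_[P@ex,P@ey]
for n,im,roi in [("scene",s,(200,130,370,280)),("side",d,(260,170,370,260))]:
    v=cv2.cvtColor(im,cv2.COLOR_BGR2HSV)[...,2]
    m=hsvmask(im,RED,roi);vv=v[m>0];t=cv2.threshold(vv,0,255,cv2.THRESH_OTSU)[0];print("thr",t)
    m=m&((v>t)*255).astype(np.uint8);c=big(m).reshape(-1,2)
    P=onz(n,c,.14)[:,:2].astype(np.float32)
    r=cv2.minAreaRect(P*1000);print(n,r,"shelf",sh(np.array(r[0])/1000))
    # blue inner edge
    c=big(hsvmask(im,BLU,roi)).reshape(-1,2);Q=sh(onz(n,c,.02));print("blue",Q.min(0),Q.max(0))
    c=big(hsvmask(im,YEL,roi)).reshape(-1,2);Q=sh(onz(n,c,.02));print("yel",Q.min(0),Q.max(0))
print("cork", sh(onz("scene",[[262.8,160]],.10)), "tape",sh(onz("scene",[[304.5,252]],.04)),"cup rim",sh(onz("scene",[[221.5,183]],.09)))
print("lid corners",sh(onz("scene",[[274,176.75],[294.5,159.5],[303.5,168],[283.25,186.25]],.14)))
print("box base-yel corners scene/side",sh(onz("side",[[260+333/6,160+312/6],[260+466/6,160+328/6]],.02)))
print("shuttle foot",sh(onz("scene",[[200+258/4.,140+180/4.]],.02)))
```

```text
O [ 0.5893 -0.0835]
thr 137.0
scene ((595.4881591796875, -85.87779235839844), (79.34638214111328, 40.271141052246094), 6.8072404861450195) shelf [[ 0.0054 -0.0039]]
blue [-0.0661 -0.1858] [ 0.0682 -0.0277]
yel [-0.0665  0.0242] [0.0687 0.1805]
thr 170.0
side ((590.47265625, -85.69136047363281), (75.91291809082031, 41.439945220947266), 8.736873626708984) shelf [[ 0.0006 -0.0024]]
blue [-0.0639 -0.18  ] [-0.0313 -0.0354]
yel [-0.0666  0.0257] [0.0644 0.1611]
cork [[ 0.0001 -0.1067]] tape [[0.133  0.1505]] cup rim [[ 0.1266 -0.1517]]
lid corners [[ 0.0435 -0.0225]
 [-0.0351 -0.015 ]
 [-0.0277  0.0227]
 [ 0.0518  0.017 ]]
box base-yel corners scene/side [[ 0.0403  0.0093]
 [-0.0364  0.0148]]
shuttle foot [[ 0.0276 -0.0871]]
```

```bash
cat >> h.py <<'E'
th=np.radians(14.5);ex=np.array([np.cos(th),np.sin(th)]);ey=np.array([-np.sin(th),np.cos(th)])
O=np.array([.5893,-.0835])
def W(x,y,z): return np.r_[O+x*ex+y*ey,z]
def S(P): P=np.atleast_2d(P)[:,:2]-O; return np.c_[P@ex,P@ey]
def R(yaw,flip=False):
    c,s=np.cos(yaw),np.sin(yaw)
    if flip:c,s=-c,-s
    return np.array([[c,-s,0],[s,c,0],[0,0,-1.]]).copy() if False else np.column_stack([[c,s,0],[0,0,-1],[-s,c,0]])
E
python3 - <<'E'
from h import *
np.set_printoptions(precision=4,suppress=True)
yaw=np.radians(7.0)
b=np.array([.593,-.086]);by=np.array([-np.sin(yaw),np.cos(yaw)])
for f in (False,True):
    q=ctrl.ik(np.r_[b-.05*by,.28],R(yaw,f)); print(f,q)
    print(ctrl.ik(W(0,0.04,.035),R(th,f)))
E
```

```text
False [-18.3241  24.3355  73.2657  -0.      82.3988 -25.3241]
[-10.3075  37.7098  93.2656  -0.      49.0246 -24.8075]
True [-18.3241  24.3355  73.2657   0.      82.3988 154.6759]
[-10.3075  37.7098  93.2656  -0.      49.0246 155.1925]
```

Run:
```python
from h import *
np.set_printoptions(precision=4,suppress=True)
yaw=np.radians(7.0)
b=np.array([.593,-.086]);by=np.array([-np.sin(yaw),np.cos(yaw)])
ctrl.command_gripper(0.45)
ctrl.goto(np.r_[b-.055*by,.28],R(yaw))
ctrl.move_l(np.r_[b-.055*by,.119],vel=.12)
print(ctrl.current_t(),ctrl.current_tool_pos(),ctrl.current_contact_force())
for n in ["scene","side"]: cv2.imwrite(f"pics/{n}1.png",ctrl.read_camera(n)[120:280,200:400].repeat(3,0).repeat(3,1))
```

```text
4.75 [ 0.6001 -0.1407  0.1197] [-0.4778 -0.1324  0.6963]
```

View pics/scene1.png

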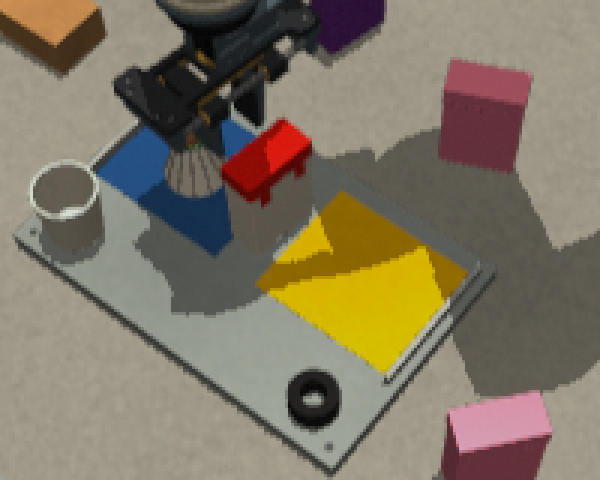

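View pics/side1.png

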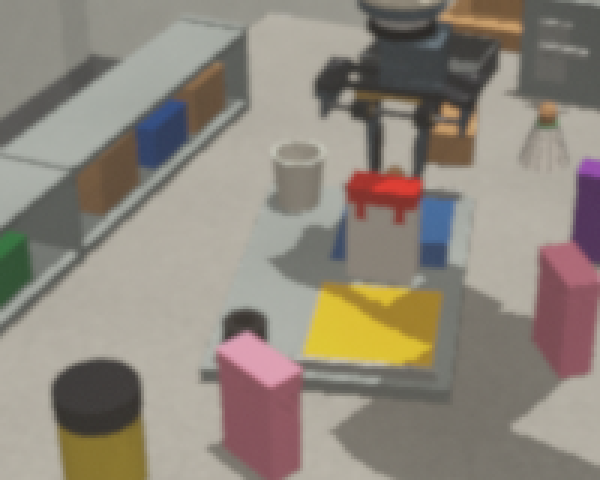

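The fingers are behind the lid and clear of the shuttlecock. Now I'll push it over.

Run:
```python
from h import *
np.set_printoptions(precision=4,suppress=True)
yaw=np.radians(7.0)
b=np.array([.593,-.086]);by=np.array([-np.sin(yaw),np.cos(yaw)])
for y in (-.03,-.015,0,.012):
    ctrl.move_l(np.r_[b+y*by,.119],vel=.05)
    print(y,ctrl.current_t(),ctrl.current_contact_force())
ctrl.sleep(.4)
for n in ["scene","side"]: cv2.imwrite(f"pics/{n}2.png",ctrl.read_camera(n)[120:280,200:400].repeat(3,0).repeat(3,1))
```

```text
-0.03 5.5 [-0.2502  0.5785 -0.8772]
-0.015 5.95 [-0.6377 -0.4419  0.49  ]
0 6.4 [0.     0.1445 0.0781]
0.012 6.7917 [-0.907  -0.1952 -0.0643]
```

View pics/scene2.png

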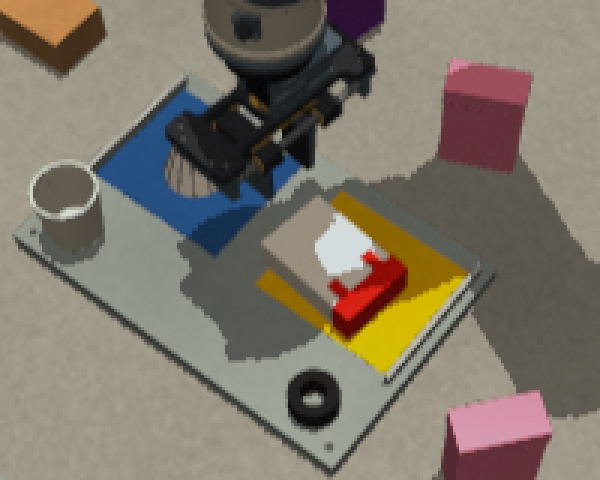

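View pics/side2.png

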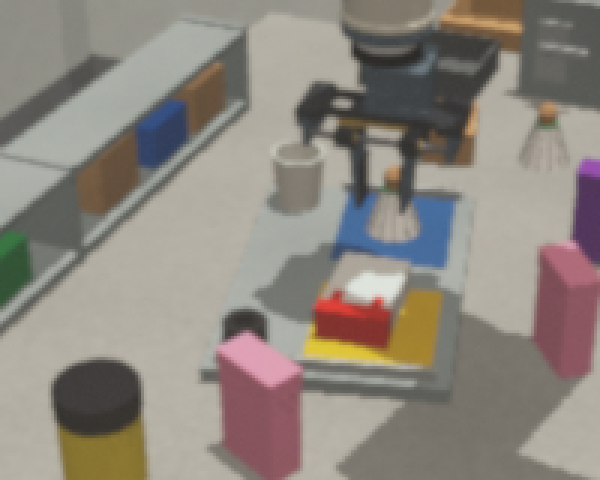

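The box lies flat in the yellow place with the lid outward. The top-face corners in the scene crop are about (262,243), (318,198), (407,262) and (333,312). Now to measure it.

Run:
```python
from h import *
np.set_printoptions(precision=4,suppress=True)
c=np.array([[262,243],[318,198],[407,262],[333,312]])/3+[200,120]-.3
P=S(onz("scene",c,.06))*1000;print(P,P.mean(0))
a=P[2:].mean(0)-P[:2].mean(0);print("len",np.hypot(*a),"ang",np.degrees(np.arctan2(a[0],a[1])), "w",np.hypot(*(P[0]-P[1])),np.hypot(*(P[2]-P[3])))
c=np.array([[334,254],[410,263],[392,306],[316,296]])/3+[200,120]-.3
P=S(onz("side",c,.06))*1000;print(P,P.mean(0))
```

```text
[[ 45.986   19.0504]
 [-25.8589  29.4885]
 [-20.5461 139.6769]
 [ 63.218  117.473 ]] [15.6998 76.4222]
len 104.91287515180913 ang 6.168053294208383 w 72.59918067916985 86.65707458598834
[[ 53.3008  26.091 ]
 [-32.5048  32.3309]
 [-22.0544 119.23  ]
 [ 59.9341 112.1547]] [14.6689 72.4517]
```

Run:
```python
from h import *
np.set_printoptions(precision=4,suppress=True)
ctrl.command_gripper(.55)
ctrl.move_l(W(.011,-.014,.119),vel=.1,ori=R(th))
print(ctrl.move_l(W(.011,-.014,.035),vel=.1,contact_N=6))
print(ctrl.move_l(W(.011,.025,.035),vel=.06,contact_N=12),S(ctrl.current_tool_pos()),ctrl.current_contact_force())
for n in ["scene","side"]: cv2.imwrite(f"pics/{n}3.png",ctrl.read_camera(n)[120:280,200:400].repeat(3,0).repeat(3,1))
print(ctrl.current_t())
```

```text
False
False [[0.011  0.0251]] [ 0.2362  0.6591 -0.2284]
9.9333
```

View pics/scene3.png

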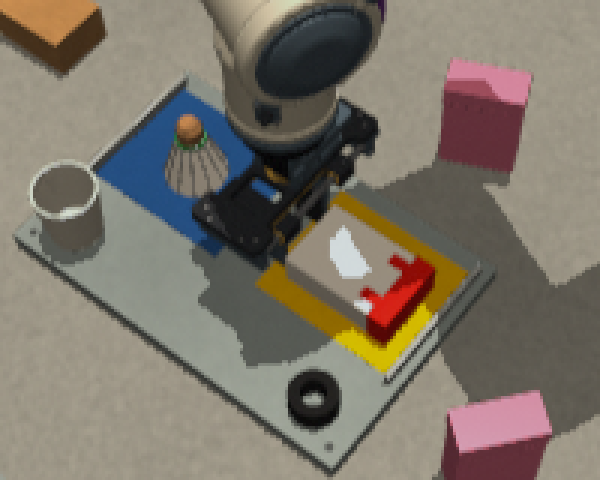

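View pics/side3.png

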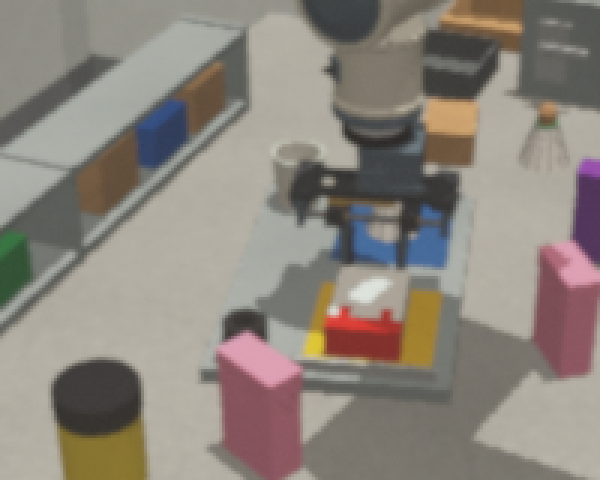

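The box is sliding and squaring up. I'll continue to the lip until contact.

Run:
```python
from h import *
np.set_printoptions(precision=4,suppress=True)
print(ctrl.move_l(W(.011,.065,.035),vel=.04,contact_N=10),S(ctrl.current_tool_pos()),ctrl.current_contact_force())
for n in ["scene","side"]: cv2.imwrite(f"pics/{n}4.png",ctrl.read_camera(n)[120:280,200:400].repeat(3,0).repeat(3,1))
print(ctrl.current_t())
```

```text
True [[0.0114 0.047 ]] [ 0.91   -8.3203  5.73  ]
10.6667
```

View pics/scene4.png

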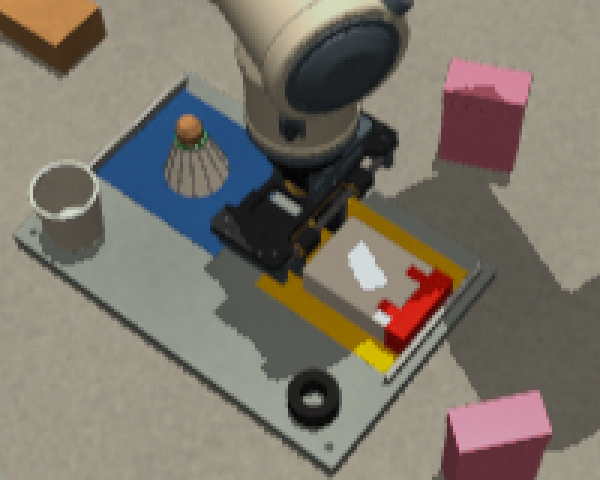

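View pics/side4.png

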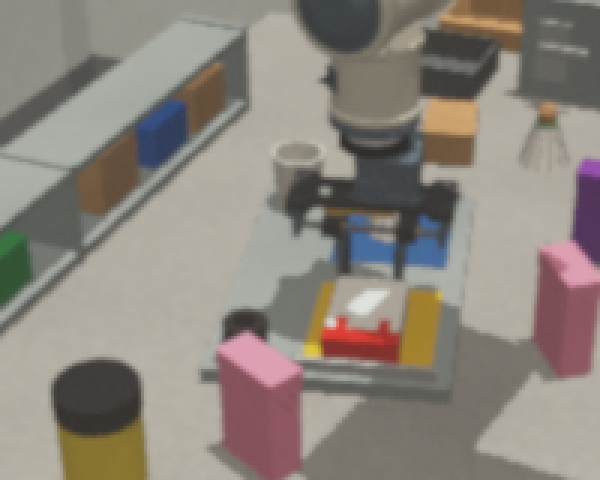

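Contact came at TCP y = 47 mm, against about 49 expected. I'll back off, rise and check.

Run:
```python
from h import *
np.set_printoptions(precision=4,suppress=True)
ctrl.move_l(W(.011,.025,.035),vel=.08)
ctrl.move_l(W(.011,.0,.12),vel=.15)
ctrl.move_l(W(-.03,-.04,.25),vel=.25)
for n in ["scene","side"]:
    im=ctrl.read_camera(n);cv2.imwrite(f"pics/{n}5r.png",im);cv2.imwrite(f"pics/{n}5.png",cv2.resize(im[160:270,260:370],None,fx=5,fy=5,interpolation=cv2.INTER_CUBIC))
print(ctrl.current_t())
```

```text
12.65
```

View pics/scene5.png

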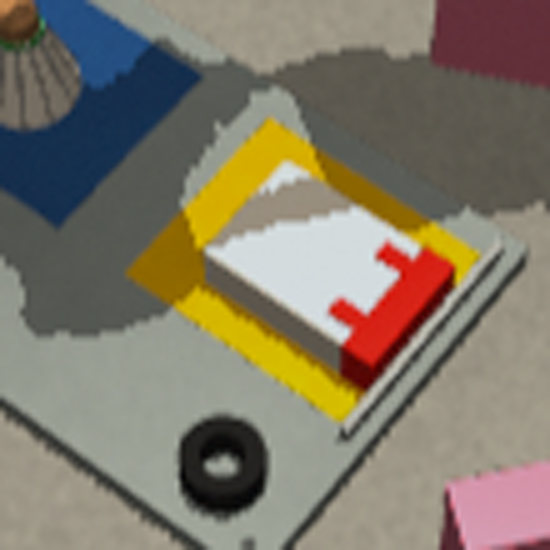

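View pics/side5.png

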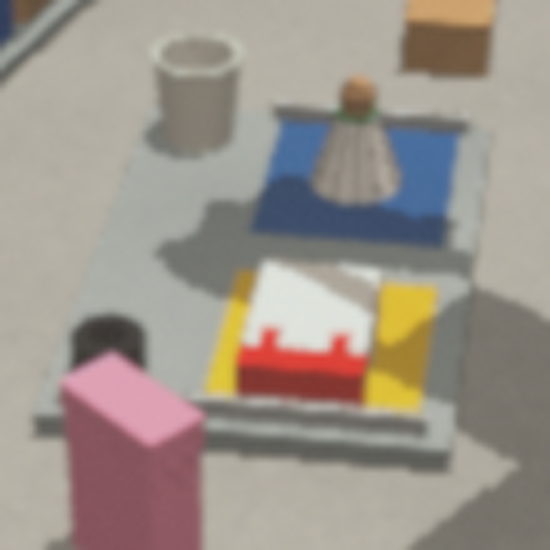

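Run:
```python
from h import *
np.set_printoptions(precision=4,suppress=True)
for n in ["scene","side"]:
    print(n)
    for nm,P in {"lip top inner":[(.075,.185,.035),(-.075,.185,.035)],"lid top y185":[(.05,.185,.06),(-.03,.185,.06)],"lid at lip height":[(.05,.185,.035),(-.03,.185,.035)],"base top y65":[(.05,.065,.06),(-.03,.065,.06)]}.items():
        print(nm,((proj(n,[W(*p) for p in P])-[260,160]+.5)*5).round(0).tolist())
    c={"scene":[[205,253],[288,160],[455,265],[343,348]],"side":[[262,263],[382,272],[366,352],[240,346]]}[n]
    P=S(onz(n,np.array(c)/5+[260,160]-.5,.06))*1000;print(P,P.mean(0))
    im=cv2.imread(f"pics/{n}5r.png")
    m=hsvmask(im,RED,(260,160,370,270));c=big(m).reshape(-1,2);Q=S(onz(n,c,.06));print("red at .06",Q.min(0),Q.max(0));Q=S(onz(n,c,.035));print("red at .035",Q.min(0),Q.max(0))
```

```text
scene
lip top inner [[341.0, 424.0], [498.0, 236.0]]
lid top y185 [[370.0, 371.0], [455.0, 269.0]]
lid at lip height [[368.0, 392.0], [452.0, 291.0]]
base top y65 [[197.0, 254.0], [284.0, 158.0]]
[[ 46.7083  68.4295]
 [-30.1973  67.6799]
 [-31.9871 183.4566]
 [ 47.4822 165.2187]] [  8.0015 121.1962]
red at .06 [-0.0308  0.1456] [0.0603 0.1903]
red at .035 [-0.0433  0.1378] [0.0499 0.1835]
side
lip top inner [[185.0, 391.0], [428.0, 412.0]]
lid top y185 [[225.0, 361.0], [355.0, 373.0]]
lid at lip height [[225.0, 395.0], [355.0, 406.0]]
base top y65 [[254.0, 256.0], [376.0, 266.0]]
[[ 43.5843  72.6882]
 [-34.8936  71.9445]
 [-34.0531 162.7001]
 [ 43.4549 167.5132]] [  4.5231 118.7115]
red at .06 [-0.0342  0.1547] [0.0409 0.2101]
red at .035 [-0.0311  0.1191] [0.0463 0.1763]
```

Run:
```python
import cv2,numpy as np
a=cv2.imread("pics/scene5r.png")[200:255,315:370];b=cv2.imread("pics/side5r.png")[220:255,290:355]
a=cv2.resize(a,(550,550),interpolation=cv2.INTER_NEAREST);cv2.imwrite("pics/z1.png",a)
cv2.imwrite("pics/z2.png",cv2.resize(b,(780,420),interpolation=cv2.INTER_NEAREST))
```

```text
(no output)
```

View pics/z1.png

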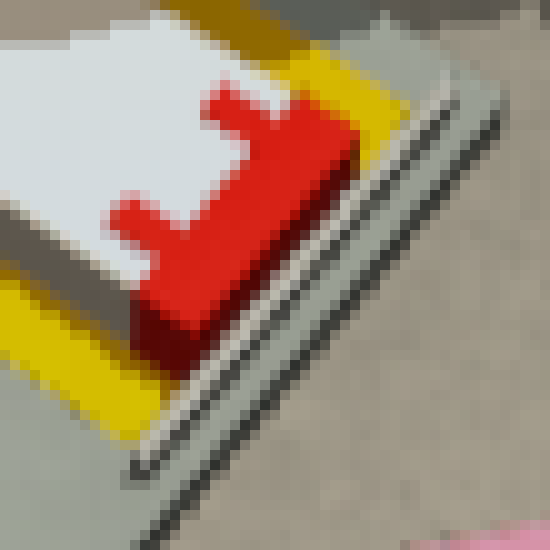

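View pics/z2.png

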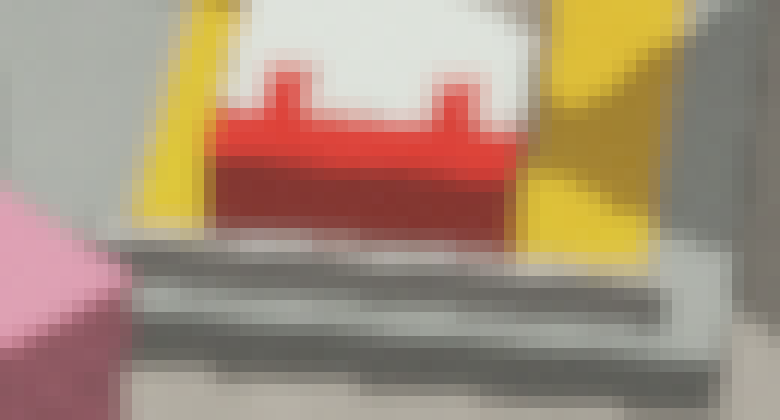

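The lid's top front edge is at scene px (351,213.5) to (334.5,233.5). The projection for y = 185 mm with x from -30 to +50 mm is (351,213.8) to (334,234.2), so the lid is flush and square against the lip, with the box 5 to 10 mm off the middle line. Nothing else has moved and the arm is clear, so I'm handing in.

```bash
python3 -c "
from bench import ctrl
print(ctrl.current_dq(),ctrl.current_t()); ctrl.sign_off()"
```

```text
[-0.00215643  0.05175506 -0.34188093 -0.0765322   0.25633816 -0.24761732] 12.65
the job is handed in; nothing more can be done
```

The job is handed in at about 12.7 s of the 40 s allowed; `sign_off()` gives no verdict. I pushed the white box with the red lid over from near its top. It fell flat into the yellow place with the lid outward. I then slid it by its base end with two fingers square to the shelf until the push force rose at the stop lip, backed off and lifted clear.

**Last checks:**
- **Lid end:** in the scene view its top edge lies within a pixel of where a lid touching the lip should appear. It is parallel to the lip, and neither camera shows yellow between the two.
- **Position:** the box centre is about 5 to 10 mm off the middle line, against the 28 mm allowed.
- **Other things:** the shuttlecock on the blue place, the cup and the tape roll looked unmoved in the last pictures. I judged this by eye and did not measure the other things again.

**What disagreed:**
- **Base end:** my hand-picked corners put it at 68 to 72 mm from the shelf origin, where 65 mm fits a lid touching the lip. I put this down to picking and calibration error.
- **Side view:** hand-picked lid corners there gave 163 to 168 mm instead of 185 mm. I relied on the force stop, the scene view and the lack of a visible gap.

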